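Move four microscope objectives to the cleaning rack in the same order

TASK

The four microscope objectives stand in a row in their coloured storage cups. Move them all to the four wells of the aluminium cleaning rack, one to a well, in the same left-to-right order (seen from the robot's side) as their cups stand on the tray, so that each can later go back to its own cup. Leave each one standing upright on the floor of its well, and do not drop one or tip one over.

Things in the scene. Friction and masses are not known exactly. Their poses are not given: they have to be found in the camera images.
- obj_red: loose microscope objective with a red band, standing lens up in the red cup; 52 mm tall, about 160 g. From below: brass thread 25 mm wide (0-6 mm up), dark collar 32 mm wide (6-12), bright steel round barrel 30 mm wide (12-42, top 6 mm red: grip it about 30 mm up), then a flat red shoulder and a short blunt 20 mm nose. Origin: centre of its underside, z up along its axis; yaw means nothing.
- obj_yellow: loose microscope objective with a yellow band, standing lens up in the yellow cup; 55 mm tall, about 160 g. From below: brass thread 25 mm wide (0-6 mm up), dark collar 32 mm wide (6-12), bright steel round barrel 30 mm wide (12-42, top 6 mm yellow: grip it about 30 mm up), then a flat yellow shoulder and a blunt 16 mm nose. Origin: centre of its underside, z up along its axis; yaw means nothing.
- obj_green: loose microscope objective with a green band, standing lens up in the green cup; 58 mm tall, about 160 g. From below: brass thread 25 mm wide (0-6 mm up), dark collar 32 mm wide (6-12), bright steel round barrel 30 mm wide (12-42, top 6 mm green: grip it about 30 mm up), then a flat green shoulder and a tapered 11 mm nose. Origin: centre of its underside, z up along its axis; yaw means nothing.
- obj_blue: loose microscope objective with a blue band, standing lens up in the blue cup; 62 mm tall, about 160 g. From below: brass thread 25 mm wide (0-6 mm up), dark collar 32 mm wide (6-12), bright steel round barrel 30 mm wide (12-42, top 6 mm blue: grip it about 30 mm up), then a flat blue shoulder and a slim pointed 9 mm nose. Origin: centre of its underside, z up along its axis; yaw means nothing.
- cup_red: open round red plastic storage cup, home of the red objective, fixed on the tray: 45 mm outside, 40 mm inside, 10 mm high, floor 4 mm thick. Origin: centre of its underside, 4 mm above the table; an objective in it has its underside 8 mm above the table.
- cup_yellow: open round yellow plastic storage cup, home of the yellow objective, fixed on the tray: 45 mm outside, 40 mm inside, 10 mm high, floor 4 mm thick. Origin: centre of its underside, 4 mm above the table; an objective in it has its underside 8 mm above the table.
- cup_green: open round green plastic storage cup, home of the green objective, fixed on the tray: 45 mm outside, 40 mm inside, 10 mm high, floor 4 mm thick. Origin: centre of its underside, 4 mm above the table; an objective in it has its underside 8 mm above the table.
- cup_blue: open round blue plastic storage cup, home of the blue objective, fixed on the tray: 45 mm outside, 40 mm inside, 10 mm high, floor 4 mm thick. Origin: centre of its underside, 4 mm above the table; an objective in it has its underside 8 mm above the table.
- tray: fixed grey plastic tray, 130 x 250 mm, rims 7-10 mm high, with the row of four cups and loose black lids behind. Origin: on the table under the middle of the row; y along the row to the left seen from the robot, x away from the robot; cups at x = 0, y = +93, +31, -31, -93 mm (which is where differs); reaches x = -37 to +93 mm. Turned up to 17 degrees either way.
- rack: fixed aluminium rack, 66 x 250 mm, top 16 mm above the table, with a row of four empty black-floored round wells 44 mm wide, 8 mm deep (floor 8 mm above the table). Origin: on the table under the middle of the row; y along the row to the left seen from the robot, x away from it; wells at x = 0, y = +93, +31, -31, -93 mm. Turned up to 17 degrees; left or right of the tray.

How it is judged:
At the end, for the whole second after the job is handed in: Each objective stands in the rack's well that has the same place from the left as its own cup has on the tray: within 9 mm of the well's centre in each direction, underside within 4 mm of the well's floor, upright within 7 degrees, at rest and released (((y of cup_red in the frame of tray between 0.073 and 0.113 m and y of obj_red in the frame of rack between 0.084 and 0.102 m) or (y of cup_red in the frame of tray between 0.011 and 0.051 m and y of obj_red in the frame of rack between 0.022 and 0.04 m) or (y of cup_red in the frame of tray between -0.051 and -0.011 m and y of obj_red in the frame of rack between -0.04 and -0.022 m) or (y of cup_red in the frame of tray between -0.113 and -0.073 m and y of obj_red in the frame of rack between -0.102 and -0.084 m)) and x of obj_red in the frame of rack between -0.009 and 0.009 m and z of obj_red in the frame of rack between 0.004 and 0.012 m and angle between each of obj_red, obj_yellow, obj_green, obj_blue's own z axis and vertical below 0.12 rad and linear speed of each of obj_red, obj_yellow, obj_green, obj_blue below 0.02 m/s and angular speed of each of obj_red, obj_yellow, obj_green, obj_blue below 0.3 rad/s and ((y of cup_yellow in the frame of tray between 0.073 and 0.113 m and y of obj_yellow in the frame of rack between 0.084 and 0.102 m) or (y of cup_yellow in the frame of tray between 0.011 and 0.051 m and y of obj_yellow in the frame of rack between 0.022 and 0.04 m) or (y of cup_yellow in the frame of tray between -0.051 and -0.011 m and y of obj_yellow in the frame of rack between -0.04 and -0.022 m) or (y of cup_yellow in the frame of tray between -0.113 and -0.073 m and y of obj_yellow in the frame of rack between -0.102 and -0.084 m)) and x of obj_yellow in the frame of rack between -0.009 and 0.009 m and z of obj_yellow in the frame of rack between 0.004 and 0.012 m and ((y of cup_green in the frame of tray between 0.073 and 0.113 m and y of obj_green in the frame of rack between 0.084 and 0.102 m) or (y of cup_green in the frame of tray between 0.011 and 0.051 m and y of obj_green in the frame of rack between 0.022 and 0.04 m) or (y of cup_green in the frame of tray between -0.051 and -0.011 m and y of obj_green in the frame of rack between -0.04 and -0.022 m) or (y of cup_green in the frame of tray between -0.113 and -0.073 m and y of obj_green in the frame of rack between -0.102 and -0.084 m)) and x of obj_green in the frame of rack between -0.009 and 0.009 m and z of obj_green in the frame of rack between 0.004 and 0.012 m and ((y of cup_blue in the frame of tray between 0.073 and 0.113 m and y of obj_blue in the frame of rack between 0.084 and 0.102 m) or (y of cup_blue in the frame of tray between 0.011 and 0.051 m and y of obj_blue in the frame of rack between 0.022 and 0.04 m) or (y of cup_blue in the frame of tray between -0.051 and -0.011 m and y of obj_blue in the frame of rack between -0.04 and -0.022 m) or (y of cup_blue in the frame of tray between -0.113 and -0.073 m and y of obj_blue in the frame of rack between -0.102 and -0.084 m)) and x of obj_blue in the frame of rack between -0.009 and 0.009 m and z of obj_blue in the frame of rack between 0.004 and 0.012 m); the robot touches nothing.
It fails at once if an objective is tipped over (more than 35 degrees) (angle between any of obj_red, obj_yellow, obj_green, obj_blue's own z axis and vertical above 0.61 rad).
It fails at once if an objective is dropped (out of the fingers and moving faster than 0.55 m/s, a fall of about 15 mm) ((linear speed of obj_red above 0.55 m/s and contact force between the fingers and obj_red below 0.05 N) or (linear speed of obj_yellow above 0.55 m/s and contact force between the fingers and obj_yellow below 0.05 N) or (linear speed of obj_green above 0.55 m/s and contact force between the fingers and obj_green below 0.05 N) or (linear speed of obj_blue above 0.55 m/s and contact force between the fingers and obj_blue below 0.05 N)).
It also fails if it takes over 115 s, if anything falls off the work surface, if the arm or the gripper's body presses on something with over 40 N, if the wrist force passes 120 N, or if a joint passes its speed limit or range.

ROBOT

A 6-joint arm with a two-finger parallel gripper is mounted at the origin on the work surface. World frame = base frame: x ahead of the robot, y to its left, z up, the work surface at z = 0. Lengths are in m, angles in rad, forces in N, time in s.
With the tool pointing down it reaches from about 0.375 to 0.9 m from the base axis. Payload 3.1 kg.
Tool frame: the origin (TCP) lies midway between the tips of the shut fingers; the grasp point (between the pads) lies 19 mm behind it; z points along the fingers, y is the line along which they close (so a half turn about z gives the same grasp; the last joint's range is limited). The gripper opens to 85 mm and grips with 20 to 120 N. Pads are 22 mm wide; open, the fingers measure 114 mm over their backs; the gripper's body (76 mm by 85 mm) begins 54 mm behind the grasp point. The pads swing forward as they close: fully open they stand 13 mm farther back than shut.
Start: joints at [-1.304, 0.527, 1.433, -0, 1.181, -0.178], TCP at [0.269, -0.564, 0.2] pointing down, gripper open.
Joint ranges: [-3.08, 3.08], [-0.75, 2.2], [0.22, 2.44], [-1.43, 4.57], [0, 2.65], [-2.85, 2.85]. Speed limits (rad/s): [2.79, 2.79, 3.14, 3.14, 3.14, 3.14].

INTERFACE

Orientations are given as a unit quaternion [x, y, z, w].
In Python, from station import manip gives the robot as it stands. The module is installed in compiled form; this text tells all that it offers.
- The arm moves only by the tool apply_moves, never from a script. Its arguments are lists of equal length, an entry for each row: "claw": the gripper's target within -1 to 1 (fully open at 1, half-way at 0, shut at -1); "travel": the shift along the tool's x, y, z scaled (see below), a list of three; "turn": the turn, a rotation vector about the tool's x, y, z scaled (see below), a list of three. In form: {"claw": [claw, ...], "travel": [[dx, dy, dz], ...], "turn": [[rx, ry, rz], ...]}. A call has 1 to 5 rows; each row is the pose to reach, as a shift and turn from the pose commanded when the call began, along the tool's axes at that moment, turning the shorter way round; what a row does not reach only later rows make up. The controller multiplies each number of a shift by 800 mm and each number of a turn by 180 degrees. A row lasts 1/12 s, in which the tool goes at most 41.7 mm and 7.16 degrees, less where a joint would pass 70% of its speed; a pose out of reach is approached as far as the arm can. A call with a number of a shift or a turn outside -1 to 1 is refused whole. A call with a gripper value outside its range is refused whole. The fingers move at their own pace and stop on an object; "newtons" is the grip in N (left out, the last holds). Time passes only in rows, so rows that repeat a pose let the fingers close. It gives the time, the measured TCP pose, the force, the opening and the grip force at its end, in the units of the state.
- manip.sense(): the state, without advancing time (a new reading comes with each control period).
- manip.snapshot(name): name is "side" or "top" or "wrist"; returns a dict with "pixels" (420x560x3 uint8, red, green, blue), "depth" (420x560 float32, m along the optical axis (not along the pixel's ray), 0 where there is no reading), "intrinsics" (3x3 intrinsics, pixels), "R" (3x3) and "t" (3): a world point X has camera coordinates R X + t. Camera axes: x right, y down, z forward; pixel columns grow to the right and rows downward; lengths in m; the calibration is good to about 2 mm. The wrist camera is an equidistant fisheye: a pixel r from the principal point sees the ray r / f radians off the axis. A picture is of the moment at which its call begins.
- manip.sign_off(): hands the job in; it is judged then, once.
The state is a dict: "t": time; "q": joint angles; "qd": joint speeds; "tau": joint torques, N m; "tcp_pos": TCP position; "tool_rot": TCP orientation; "force": force on the tool from outside, world axes, zero at the start; "ft_torque": the same for the moment, N m; "finger_gap": opening from 0.0 (shut) to 1.0 (fully open); "gripper_force": force on a finger pad.
Only numpy, scipy, OpenCV 4.12 (cv2) and the standard library are available. Lean on these libraries where they do the work, as an engineer would, in place of code of your own. Each camera call takes 0.05 s, during which the arm holds its last target. There are 200 camera calls.

## Working session

There is one attempt and no reset: what is moved stays moved. The work goes in short steps, Python scripts to look and compute and a tool call to move; the robot and the scene stay as the last step left them, time stands still between calls to the robot, and variables do not carry over. Pictures are saved under pics/ and viewed, at most 14 in all, crops included, and the job is handed in when it is done.

Besides the shell and the picture viewer there is one more tool, called after "Call:" by a JSON object that holds its "op" and its "data", one argument or row to a line. apply_moves: Moves the arm, as the interface text tells. Shifts and turns lie within -1 to 1; 1 stands for 800 mm of shift or 180 degrees of turn. Its arguments: {"type":"object","properties":{"claw":{"type":"array","items":{"type":"number"}},"travel":{"type":"array","items":{"type":"array","items":{"type":"number"}}},"turn":{"type":"array","items":{"type":"array","items":{"type":"number"}}},"newtons":{"type":"number"}},"required":["claw","travel","turn"]}

```bash
mkdir -p pics
python3 - <<'E'
from station import manip
import cv2,numpy as np
s=manip.sense();print(s)
for n in("top","side"):
    d=manip.snapshot(n);cv2.imwrite(f"pics/{n}0.png",d["pixels"][...,::-1]);np.savez(f"{n}0.npz",**d)
    print(n,d["intrinsics"],d["R"],d["t"])
E
```

```text
{'t': 0.0, 'q': array([-1.30448067e+00,  5.28494027e-01,  1.43394222e+00,  1.65296002e-05,
        1.18139364e+00, -1.78485311e-01]), 'qd': array([-3.60957540e-05, -8.32046885e-04,  5.53718038e-04, -4.73084046e-04,
        1.65094245e-04,  1.35016831e-03]), 'tau': array([ 2.41989119e-04, -4.42345798e+01, -1.78024578e+01, -2.22536214e-04,
        8.39845306e-03,  5.08567140e-06]), 'tcp_pos': array([ 0.26874821, -0.56337765,  0.19930389]), 'tool_rot': array([ 9.75370865e-01,  2.20568414e-01, -4.14733375e-05, -1.11787507e-03]), 'force': array([-0.37586331,  0.0173676 ,  0.37387002]), 'ft_torque': array([ 0.02749112, -0.02153501, -0.03130603]), 'gripper_force': 0.0, 'finger_gap': 0.999628286509153}
top [[398.6803453    0.         281.90118449]
 [  0.         398.6803453  207.77319147]
 [  0.           0.           1.        ]] [[-0.01110532 -0.99953284  0.02847417]
 [-0.99930796  0.01008284 -0.03580428]
 [ 0.03550046 -0.02885208 -0.99895309]] [-0.01255088  0.48781447  0.80246878]
side [[484.75496285   0.         287.03340215]
 [  0.         484.75496285 205.39406505]
 [  0.           0.           1.        ]] [[-0.70846809 -0.70572124  0.00552148]
 [-0.46496227  0.46085778 -0.7559234 ]
 [ 0.53092659 -0.53811489 -0.65463679]] [0.38169944 0.27053131 0.84339992]
```

View pics/top0.png

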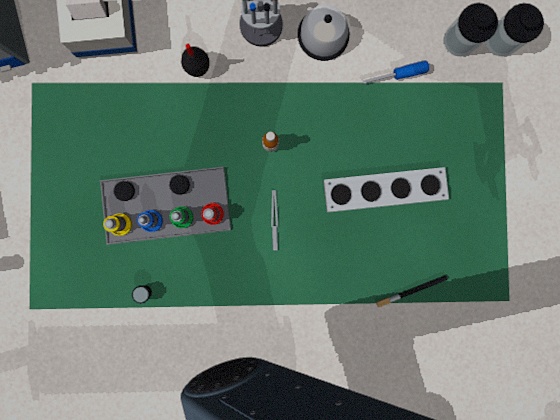

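The top view shows the tray at left with yellow (117,224), blue (150,220), green (181,215) and red (212,213) from left to right. The rack is at right, with wells at (341,194), (371,191), (401,188) and (431,185).

```bash
cat > h.py <<'E'
import numpy as np,cv2
def load(n):
    return dict(np.load(n))
def cloud(d):
    K=d["intrinsics"];v,u=np.mgrid[:420,:560];z=d["depth"]
    C=np.stack([(u-K[0,2])/K[0,0]*z,(v-K[1,2])/K[1,1]*z,z],-1)
    return (C-d["t"])@d["R"]
def onplane(d,u,v,h):
    K=d["intrinsics"];r=d["R"].T@np.array([(u-K[0,2])/K[0,0],(v-K[1,2])/K[1,1],1]);c=-d["R"].T@d["t"]
    return c+r*(h-c[2])/r[2]
E
python3 - <<'E'
from h import *
d=load("top0.npz");P=cloud(d);im=d["pixels"]
# wells
g=im.max(-1);m=np.zeros(g.shape,np.uint8);m[165:212,325:448]=(g[165:212,325:448]<70)
n,l,st,c=cv2.connectedComponentsWithStats(m)
W=[]
for i in range(1,n):
    if st[i,4]>80: W.append(onplane(d,*c[i],.012));print("well",st[i],c[i],W[-1])
z=d["depth"]>0
print("table z",np.median(P[230:280,330:350,2]),"rack",np.median(P[183:190,384:388,2]))
for nme,(u,v) in dict(y=(117,224),b=(150,220),g=(181,215),r=(212,213)).items():
    Q=P[v-18:v+18,u-18:u+18].reshape(-1,3);
    s=Q[(Q[:,2]>.042)&(Q[:,2]<.054)];t=Q[Q[:,2]>.054]
    print(nme,len(s),(s.min(0)+s.max(0))/2,np.ptp(s,0),"nose",len(t),t.mean(0),t[:,2].max())
for n,(a,b,e,f) in dict(tray=(160,250,95,235),rack=(160,220,318,455)).items():
    c=im[a:b,e:f,::-1];cv2.imwrite(f"pics/{n}.png",cv2.resize(c,None,fx=5.6,fy=5.6,interpolation=cv2.INTER_CUBIC))
E
```

```text
well [421 175  19  20 298] [430.01677852 184.55033557] [ 0.53218956 -0.32242039  0.012     ]
well [391 178  20  20 300] [400.3        187.73666667] [ 0.52616435 -0.26070995  0.012     ]
well [361 181  20  21 308] [370.57792208 190.87662338] [ 0.52026348 -0.19929036  0.012     ]
well [331 184  20  21 320] [340.7125   193.984375] [ 0.51445962 -0.13787562  0.012     ]
table z -0.0009810427358722441 rack 0.013365426380974283
y 124 [0.46038736 0.31083817 0.0480995 ] [0.02693301 0.03085231 0.0115825 ] nose 93 [0.46013    0.29280485 0.10113631] 0.8194518911955432
b 113 [0.46647544 0.2467129  0.04796914] [0.02875916 0.02951457 0.01163082] nose 96 [0.46682951 0.24054407 0.07715685] 0.8194518911955432
g 116 [0.47344419 0.18574959 0.04821058] [0.0288414  0.02944086 0.01152336] nose 88 [0.47265342 0.17854704 0.08587228] 0.8194518911955432
r 102 [0.47667437 0.1250215  0.04794887] [0.02888975 0.02906012 0.0109007 ] nose 101 [0.47603944 0.11521712 0.11894502] 0.8194518911955432
```

View pics/tray.png

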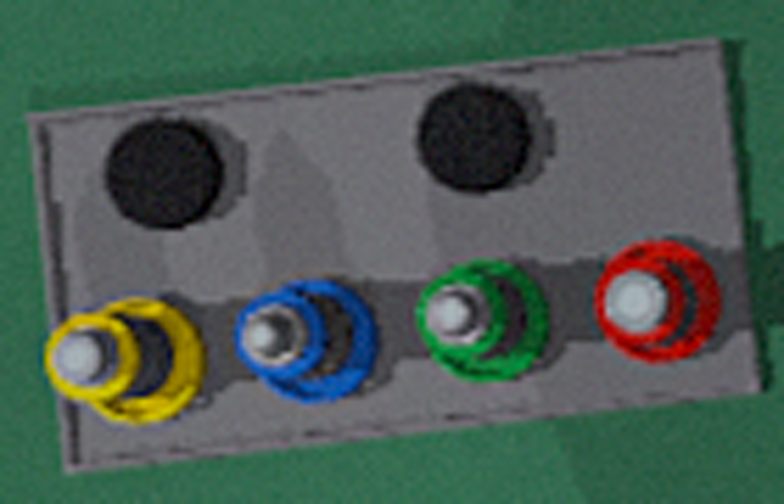

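View pics/side0.png

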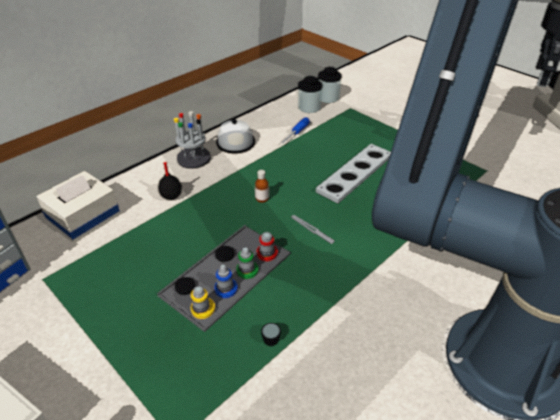

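The tray crop confirms yellow, blue, green, red from left to right, all upright. The side view shows the bottle and tweezers off to the side of the carry path.

```bash
cat >> h.py <<'E'
from scipy.spatial.transform import Rotation as Rn
OBJ=dict(y=(.460,.311),b=(.4665,.247),g=(.473,.186),r=(.477,.125))
W=dict(y=(.5145,-.138),b=(.5203,-.1993),g=(.5262,-.2607),r=(.5322,-.3224))
def go(*pts,a=None):
    from station import manip
    s=manip.sense();R=Rn.from_quat(s["tool_rot"])
    print("t %.2f"%s["t"],"tcp",s["tcp_pos"].round(4),"yaw",np.degrees(np.arctan2(*R.as_matrix()[[1,0],0])).round(2),"tilt",R.as_matrix()[:2,2].round(4),"gap",round(s["finger_gap"],3),"q",s["q"].round(2))
    for p in pts: print(p,"travel",(R.inv().apply(np.array(p)-s["tcp_pos"])/.8).round(4))
    if a is not None:
        c,n=np.cos(np.radians(a)),np.sin(np.radians(a))
        T=Rn.from_matrix([[c,n,0],[n,-c,0],[0,0,-1]])
        print("turn",((R.inv()*T).as_rotvec()/np.pi).round(4))
E
python3 - <<'E'
from h import *
d=load("top0.npz");P=cloud(d)
for n,(u,v) in dict(lid1=(124,191),lid2=(180,184),bottle=(270,136),tweezer=(275,220)).items(): print(n,P[v,u].round(3))
go((.477,-.3,.15),(.48,-.1,.15),(.477,.125,.15),a=95.2)
E
```

```text
lid1 [0.524 0.299 0.013]
lid2 [0.538 0.188 0.011]
bottle [0.619 0.005 0.083]
tweezer [ 0.463 -0.004 -0.002]
t 0.10 tcp [ 0.2687 -0.5635  0.1994] yaw 25.49 tilt [-0.0005  0.0019] gap 0.999 q [-1.3   0.53  1.43  0.    1.18 -0.18]
(0.477, -0.3, 0.15) travel [ 0.3767 -0.1852  0.0623]
(0.48, -0.1, 0.15) travel [ 0.4876 -0.4093  0.0627]
(0.477, 0.125, 0.15) travel [ 0.6053 -0.6647  0.0633]
turn [-0.0005 -0.0005 -0.3873]
```

Call:
{"op": "apply_moves", "data": {
  "claw": [0.2,0.2,0.2,0.2,0.2],
  "travel": [
    [0.047,-0.023,0.01],
    [0.094,-0.046,0.02],
    [0.141,-0.069,0.03],
    [0.188,-0.092,0.04],
    [0.234,-0.116,0.05]
  ],
  "turn": [
    [0,0,-0.039],
    [0,0,-0.078],
    [0,0,-0.117],
    [0,0,-0.155],
    [0,0,-0.194]
  ],
  "newtons": 60
}}

```text
t: 0.52
tcp_pos: [0.3961, -0.4016, 0.1605]
tool_rot: [0.863, 0.505, 0.0, -0.0]
force: [0.6, -0.1, -0.2]
finger_gap: 0.601
gripper_force: 0.0
```

```bash
python3 -c "
from h import *
go((.477,-.2,.15),(.477,.125,.15),a=95.2)"
```

```text
t 0.52 tcp [ 0.3961 -0.4016  0.1605] yaw 60.7 tilt [-0.0001  0.0005] gap 0.601 q [-0.99  0.5   1.63  0.    1.02 -0.48]
(0.477, -0.2, 0.15) travel [ 0.2693 -0.0351  0.0132]
(0.477, 0.125, 0.15) travel [ 0.6236 -0.2339  0.0135]
turn [-1.000e-04 -2.000e-04 -1.917e-01]
```

Call:
{"op": "apply_moves", "data": {
  "claw": [0.2,0.2,0.2,0.2,0.2],
  "travel": [
    [0.05,-0.007,0.003],
    [0.1,-0.013,0.006],
    [0.15,-0.02,0.009],
    [0.2,-0.026,0.012],
    [0.25,-0.033,0.013]
  ],
  "turn": [
    [0,0,-0.0385],
    [0,0,-0.077],
    [0,0,-0.115],
    [0,0,-0.154],
    [0,0,-0.192]
  ]
}}

```text
t: 0.93
tcp_pos: [0.4713, -0.2142, 0.1501]
tool_rot: [0.674, 0.739, -0.0, -0.001]
force: [0.4, 0.1, 0.5]
finger_gap: 0.597
gripper_force: 0.0
```

```bash
python3 -c "
from h import *
go((.477,.125,.15),a=95.2)
from station import manip
d=manip.snapshot('wrist');np.savez('w0.npz',**d);cv2.imwrite('pics/w0.png',d['pixels'][...,::-1]);print(d['intrinsics'],d['R'],d['t'])"
```

```text
t 0.93 tcp [ 0.4713 -0.2142  0.1501] yaw 95.29 tilt [-0.0009  0.0008] gap 0.597 q [-0.64  0.46  1.75  0.    0.94 -0.74]
(0.477, 0.125, 0.15) travel [0.4216 0.0462 0.0005]
turn [-0.0003 -0.0003  0.0005]
[[325.1922621    0.         281.81019807]
 [  0.         325.1922621  209.25062281]
 [  0.           0.           1.        ]] [[ 9.95598985e-01  9.37128632e-02 -7.49055524e-04]
 [ 8.99652315e-02 -9.53484767e-01  2.87703070e-01]
 [ 2.62472654e-02 -2.86504274e-01 -9.57719365e-01]] [-0.44946733 -0.26981449  0.25750816]
```

View pics/w0.png

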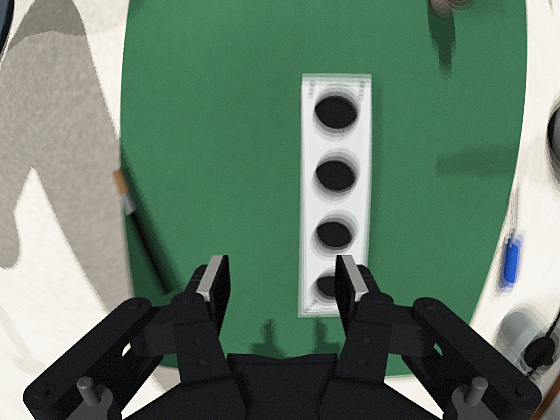

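The wrist view, slightly motion-blurred, shows the four wells at (337,112), (336,177), (333,236) and (331,287). I continue to red.

Call:
{"op": "apply_moves", "data": {
  "claw": [0.2,0.2,0.2,0.2,0.2],
  "travel": [
    [0.05,0.005,0],
    [0.1,0.011,0],
    [0.15,0.016,0],
    [0.2,0.022,0],
    [0.25,0.027,0]
  ],
  "turn": [
    [0,0,0],
    [0,0,0],
    [0,0,0],
    [0,0,0],
    [0,0,0]
  ]
}}

```text
t: 1.4
tcp_pos: [0.4751, -0.0136, 0.1506]
tool_rot: [0.676, 0.737, -0.0, -0.0]
force: [0.9, -0.6, 0.1]
finger_gap: 0.6
gripper_force: 0.0
```

Call:
{"op": "apply_moves", "data": {
  "claw": [0.2,0.2,0.2,0.2,0.2],
  "travel": [
    [0.05,0.006,0],
    [0.1,0.012,0],
    [0.15,0.018,0],
    [0.17,0.019,0],
    [0.17,0.019,0]
  ],
  "turn": [
    [0,0,0],
    [0,0,0],
    [0,0,0],
    [0,0,0],
    [0,0,0]
  ]
}}

```text
t: 1.82
tcp_pos: [0.478, 0.1249, 0.1506]
tool_rot: [0.674, 0.739, 0.0, -0.0]
force: [-0.3, -0.6, 0.6]
finger_gap: 0.602
gripper_force: 0.0
```

```bash
python3 -c "
from h import *
go((.477,.125,.15),a=95.2)
from station import manip
d=manip.snapshot('wrist');d=manip.snapshot('wrist');np.savez('w1.npz',**d);cv2.imwrite('pics/w1.png',d['pixels'][...,::-1])"
```

```text
t 1.82 tcp [0.478  0.1249 0.1506] yaw 95.24 tilt [-0.0005  0.0008] gap 0.602 q [ 0.03  0.43  1.81  0.    0.91 -0.06]
(0.477, 0.125, 0.15) travel [ 0.0003 -0.0013  0.0007]
turn [-0.0001 -0.0003  0.0002]
```

View pics/w1.png

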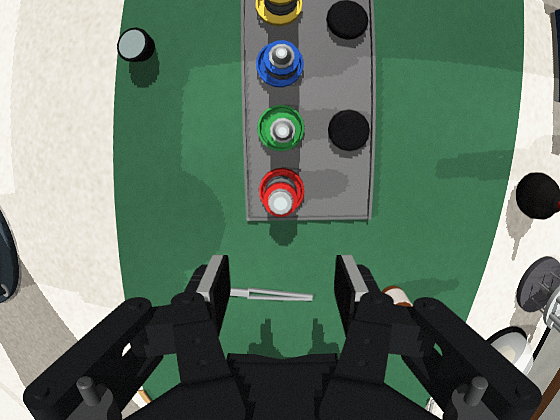

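The wrist view shows the noses: red (280,202), green (283,130) and blue (281,54). I'll check these against the top-view estimates.

```bash
cat >> h.py <<'E'
def fish(d,u,v,h):
    K=d["intrinsics"];x=np.array([u-K[0,2],v-K[1,2]]);r=np.hypot(*x);th=r/K[0,0]
    ray=d["R"].T@np.r_[x/r*np.sin(th),np.cos(th)];c=-d["R"].T@d["t"]
    return (c+ray*(h-c[2])/ray[2]).round(4)
E
python3 -c "
from h import *
d=load('w1.npz')
for n,u,v,h in (('r',280,202,.06),('g',283,130,.066),('b',281,53,.07)): print(n,fish(d,u,v,h),OBJ[n])
for n,u,v,h in (('r',281,192,.014),('g',281,128,.014),('b',280,64,.014)): print('cup',n,fish(d,u,v,h))
d=load('w0.npz')
for n,u,v in (('y',337,111),('b',336,176),('g',333,236),('r',331,287)): print('well',n,fish(d,u,v,.012),W[n])
c=-d['R'].T@d['t'];print(c)
"
```

```text
r [0.4772 0.1229 0.06  ] (0.477, 0.125)
g [0.4741 0.1835 0.066 ] (0.473, 0.186)
b [0.4669 0.2441 0.07  ] (0.4665, 0.247)
cup r [0.4781 0.1204 0.014 ]
cup g [0.4724 0.1827 0.014 ]
cup b [0.4658 0.2438 0.014 ]
well y [ 0.5168 -0.1324  0.012 ] (0.5145, -0.138)
well b [ 0.5234 -0.1957  0.012 ] (0.5203, -0.1993)
well g [ 0.5292 -0.2585  0.012 ] (0.5262, -0.2607)
well r [ 0.5364 -0.3193  0.012 ] (0.5322, -0.3224)
[ 0.46500425 -0.14136594  0.32391033]
```

Call:
{"op": "apply_moves", "data": {
  "claw": [0.2,0.2,0.2,0.2,0.2],
  "travel": [
    [-0.0018,-0.001,0.045],
    [-0.0018,-0.001,0.09],
    [-0.0018,-0.001,0.13],
    [-0.0018,-0.001,0.155],
    [-0.0018,-0.001,0.163]
  ],
  "turn": [
    [0,0,0],
    [0,0,0],
    [0,0,0],
    [0,0,0],
    [0,0,0]
  ]
}}

```text
t: 2.33
tcp_pos: [0.4761, 0.1181, 0.0174]
tool_rot: [0.677, 0.736, -0.002, -0.002]
force: [-0.2, -0.3, -0.4]
finger_gap: 0.599
gripper_force: 0.0
```

Call:
{"op": "apply_moves", "data": {
  "claw": [-0.4,-0.4,-0.4,-0.4,-0.4],
  "travel": [
    [0,0,0],
    [0,0,0],
    [0,0,0],
    [0,0,0],
    [0,0,0]
  ],
  "turn": [
    [0,0,0],
    [0,0,0],
    [0,0,0],
    [0,0,0],
    [0,0,0]
  ]
}}

```text
t: 2.75
tcp_pos: [0.4791, 0.12, 0.0216]
tool_rot: [0.676, 0.737, 0.001, 0.001]
force: [-0.5, -0.5, 0.4]
finger_gap: 0.299
gripper_force: 0.0
```

```bash
python3 -c "
from h import *
go((.477,.1235,.12),a=95.2)
from station import manip
print(manip.sense()['gripper_force'])
d=manip.snapshot('wrist');cv2.imwrite('pics/w2.png',d['pixels'][...,::-1])"
```

```text
t 2.75 tcp [0.4791 0.12   0.0216] yaw 94.96 tilt [0.0029 0.    ] gap 0.299 q [ 0.02  0.66  1.9  -0.    0.58 -0.07]
(0.477, 0.1235, 0.12) travel [ 0.0045 -0.0019 -0.123 ]
turn [ 0.0009  0.0001 -0.0013]
0.0
```

View pics/w2.png

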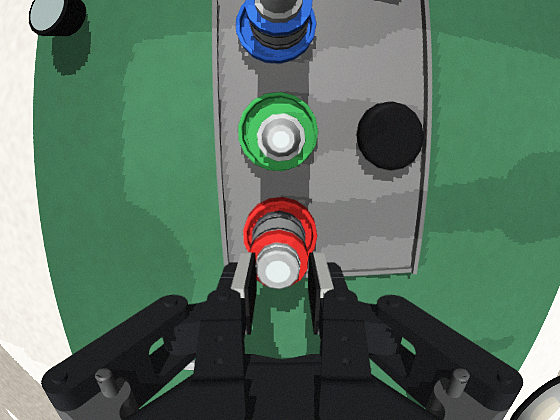

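The red nose is at (278,270), between the pads, which haven't touched yet because the opening scale isn't linear. I check that the pose has settled.

Call:
{"op": "apply_moves", "data": {
  "claw": [-0.4,-0.4,-0.4],
  "travel": [
    [0,0,0],
    [0,0,0],
    [0,0,0]
  ],
  "turn": [
    [0,0,0],
    [0,0,0],
    [0,0,0]
  ]
}}

```text
t: 3.05
tcp_pos: [0.4782, 0.1202, 0.0206]
tool_rot: [0.676, 0.737, 0.0, 0.0]
force: [0.4, -0.1, -0.5]
finger_gap: 0.3
gripper_force: 0.0
```

```bash
python3 -c "
from h import *
go((.477,.1235,.12),a=95.2)
from station import manip
for i in range(3):
  d=manip.snapshot('wrist');print(manip.sense()['tcp_pos'])
np.savez('w2.npz',**d)
print(fish(d,278,270,.06))
print(fish(d,280,137,.066))
"
```

```text
t 3.05 tcp [0.4782 0.1202 0.0206] yaw 94.97 tilt [0.0005 0.    ] gap 0.3 q [ 0.02  0.66  1.9   0.    0.58 -0.07]
(0.477, 0.1235, 0.12) travel [ 0.0043 -0.0011 -0.1242]
turn [ 0.0002  0.     -0.0013]
[0.4781826  0.12018448 0.0205265 ]
[0.47810128 0.12014805 0.02041636]
[0.47808819 0.12015408 0.02037377]
[0.4765 0.1236 0.06  ]
[0.4722 0.1841 0.066 ]
```

Call:
{"op": "apply_moves", "data": {
  "claw": [-0.4,-0.4,-1,-1,-1],
  "travel": [
    [0.0043,-0.001,0],
    [0.0043,-0.001,0],
    [0.0043,-0.001,0],
    [0.0043,-0.001,0],
    [0.0043,-0.001,0]
  ],
  "turn": [
    [0,0,0],
    [0,0,0],
    [0,0,0],
    [0,0,0],
    [0,0,0]
  ]
}}

```text
t: 3.62
tcp_pos: [0.4768, 0.1236, 0.0206]
tool_rot: [0.676, 0.737, -0.0, -0.0]
force: [-1.2, 1.5, 3.6]
finger_gap: 0.212
gripper_force: 58.6
```

Call:
{"op": "apply_moves", "data": {
  "claw": [-1,-1,-1],
  "travel": [
    [0,0,0],
    [0,0,-0.005],
    [0,0,-0.01]
  ],
  "turn": [
    [0,0,0],
    [0,0,0],
    [0,0,0]
  ]
}}

```text
t: 3.87
tcp_pos: [0.4768, 0.1233, 0.0282]
tool_rot: [0.676, 0.737, -0.0, -0.0]
force: [0.4, -0.8, -0.9]
finger_gap: 0.208
gripper_force: 58.8
```

```bash
python3 -c "
from h import *
go((.477,.1235,.12),(.480,0.05,.13),(.53,-.3204,.13),a=95.2)
from station import manip
d=manip.snapshot('wrist');cv2.imwrite('pics/w3.png',d['pixels'][...,::-1])"
```

```text
t 3.87 tcp [0.4768 0.1233 0.0282] yaw 94.97 tilt [-0.0007 -0.0001] gap 0.208 q [ 0.03  0.65  1.9  -0.    0.6  -0.06]
(0.477, 0.1235, 0.12) travel [ 2.000e-04  1.000e-04 -1.147e-01]
(0.48, 0.05, 0.13) travel [-0.0917 -0.0041 -0.1272]
(0.53, -0.3204, 0.13) travel [-0.5583  0.0181 -0.1272]
turn [-0.0002  0.     -0.0013]
```

View pics/w3.png

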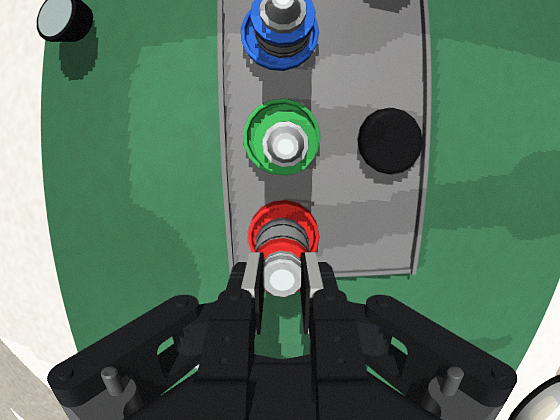

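Red is gripped: its nose is centred between the pads at (282,278) and it has lifted clear of the cup floor. I carry it over.

Call:
{"op": "apply_moves", "data": {
  "claw": [-1,-1,-1,-1,-1],
  "travel": [
    [0,0,-0.04],
    [0,0,-0.085],
    [-0.03,0,-0.12],
    [-0.07,0.002,-0.127],
    [-0.12,0.004,-0.127]
  ],
  "turn": [
    [0,0,0],
    [0,0,0],
    [0,0,0],
    [0,0,0],
    [0,0,0]
  ]
}}

```text
t: 4.33
tcp_pos: [0.4902, 0.0282, 0.1326]
tool_rot: [0.674, 0.738, 0.002, 0.002]
force: [1.4, 0.0, -2.9]
finger_gap: 0.203
gripper_force: 59.1
```

Call:
{"op": "apply_moves", "data": {
  "claw": [-1,-1,-1,-1,-1],
  "travel": [
    [-0.05,0.002,0],
    [-0.1,0.003,0],
    [-0.15,0.005,0],
    [-0.2,0.006,0],
    [-0.24,0.008,0]
  ],
  "turn": [
    [0,0,0],
    [0,0,0],
    [0,0,0],
    [0,0,0],
    [0,0,0]
  ]
}}

```text
t: 4.75
tcp_pos: [0.5116, -0.1659, 0.13]
tool_rot: [0.676, 0.737, -0.0, 0.001]
force: [0.4, 0.3, -1.6]
finger_gap: 0.209
gripper_force: 59.1
```

Call:
{"op": "apply_moves", "data": {
  "claw": [-1,-1,-1,-1,-1],
  "travel": [
    [-0.05,0.002,0],
    [-0.1,0.003,0],
    [-0.15,0.005,0],
    [-0.185,0.006,0],
    [-0.198,0.006,0]
  ],
  "turn": [
    [0,0,0],
    [0,0,0],
    [0,0,0],
    [0,0,0],
    [0,0,0]
  ]
}}

```text
t: 5.17
tcp_pos: [0.5307, -0.3258, 0.13]
tool_rot: [0.677, 0.736, -0.001, 0.002]
force: [0.3, -0.3, -0.9]
finger_gap: 0.21
gripper_force: 59.1
```

```bash
python3 -c "
from h import *
from station import manip
for i in range(6): d=manip.snapshot('wrist')
go((.533,-.3215,.06),a=95.2)
np.savez('w4.npz',**d);cv2.imwrite('pics/w4.png',d['pixels'][...,::-1])
d=manip.snapshot('top');np.savez('t4.npz',**d)"
```

```text
t 5.47 tcp [ 0.5293 -0.3176  0.1296] yaw 95.06 tilt [-0.0016  0.002 ] gap 0.205 q [-0.72  0.6   1.52  0.    1.03 -0.81]
(0.533, -0.3215, 0.06) travel [-0.0055  0.0042  0.087 ]
turn [-0.0005 -0.0007 -0.0008]
```

View pics/w4.png

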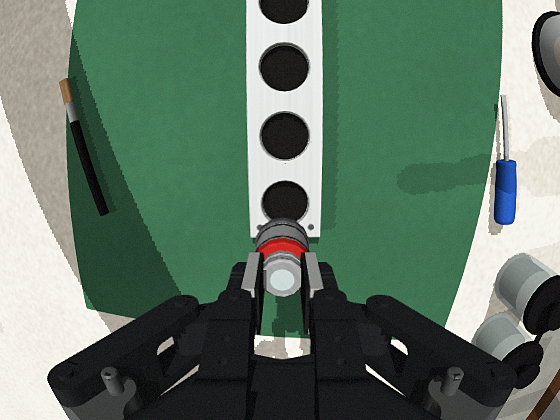

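The held red objective's nose is at (282,278). The wells' rims are centred at about (285,204), (285,135) and (284,67) for red, green and blue.

```bash
python3 -c "
from h import *
d=load('w4.npz')
for n,u,v in (('r',285,203.5),('g',284.5,135),('b',284,67)): print(n,fish(d,u,v,.016),W[n])
print('nose',fish(d,282,279,.13-.012+.052))
c=cv2.resize(d['pixels'][30:235,230:340,::-1],None,fx=2.9,fy=2.9,interpolation=cv2.INTER_CUBIC);cv2.imwrite('pics/w4c.png',c)"
```

```text
r [ 0.5329 -0.3248  0.016 ] (0.5322, -0.3224)
g [ 0.5268 -0.2626  0.016 ] (0.5262, -0.2607)
b [ 0.521  -0.2025  0.016 ] (0.5203, -0.1993)
nose [ 0.5298 -0.3184  0.17  ]
```

View pics/w4c.png

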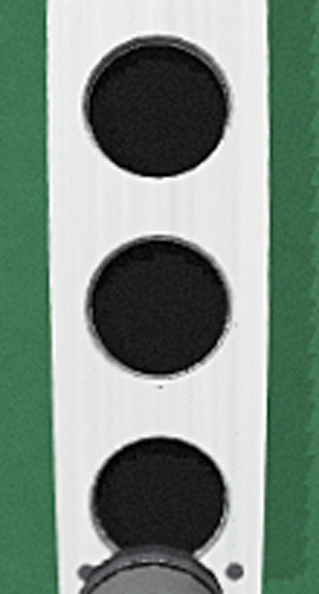

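The enlarged crop confirms the rim centres: blue (284.5,66.5), green (285,136) and red about (285.5,204). They agree with the top view within 2–3 mm, so I lower red.

Call:
{"op": "apply_moves", "data": {
  "claw": [-1,-1,-1,-1,-1],
  "travel": [
    [-0.0084,0.0036,0.02],
    [-0.0084,0.0036,0.06],
    [-0.0084,0.0036,0.1],
    [-0.0084,0.0036,0.115],
    [-0.0084,0.0036,0.115]
  ],
  "turn": [
    [0,0,0],
    [0,0,0],
    [0,0,0],
    [0,0,0],
    [0,0,0]
  ]
}}

```text
t: 5.93
tcp_pos: [0.5311, -0.3231, 0.0347]
tool_rot: [0.675, 0.738, -0.0, -0.004]
force: [-0.4, 0.6, -0.8]
finger_gap: 0.208
gripper_force: 59.1
```

```bash
python3 -c "
from h import *
from station import manip
for i in range(4): manip.snapshot('top')
go((.5328,-.324,.0215),a=95.2)"
```

```text
t 6.13 tcp [ 0.5348 -0.3272  0.0399] yaw 95.0 tilt [ 0.0028 -0.0024] gap 0.206 q [-0.73  0.74  1.55  0.    0.85 -0.81]
(0.5328, -0.324, 0.0215) travel [ 0.0042 -0.0023  0.023 ]
turn [ 0.0008  0.0009 -0.0011]
```

```bash
python3 -c "
from h import *
from station import manip
for i in range(10):
  manip.snapshot('top');print(manip.sense()['tcp_pos'].round(4))
go((.5328,-.324,.0215),a=95.2)"
```

```text
[ 0.5349 -0.3274  0.0401]
[ 0.5347 -0.3274  0.04  ]
[ 0.5345 -0.3272  0.0398]
[ 0.5343 -0.3271  0.0395]
[ 0.534  -0.327   0.0392]
[ 0.5338 -0.3268  0.0389]
[ 0.5337 -0.3268  0.0386]
[ 0.5336 -0.3267  0.0384]
[ 0.5335 -0.3266  0.0382]
[ 0.5334 -0.3266  0.0381]
t 6.63 tcp [ 0.5334 -0.3266  0.0381] yaw 94.96 tilt [ 0.0001 -0.0001] gap 0.212 q [-0.73  0.74  1.55  0.    0.85 -0.81]
(0.5328, -0.324, 0.0215) travel [ 0.0033 -0.0005  0.0208]
turn [ 0.      0.     -0.0013]
```

Call:
{"op": "apply_moves", "data": {
  "claw": [-1,-1,-1,-1,-1],
  "travel": [
    [0.0033,-0.0005,0.006],
    [0.0033,-0.0005,0.012],
    [0.0033,-0.0005,0.018],
    [0.0033,-0.0005,0.0203],
    [0.0033,-0.0005,0.0203]
  ],
  "turn": [
    [0,0,0],
    [0,0,0],
    [0,0,0],
    [0,0,0],
    [0,0,0]
  ]
}}

```text
t: 7.05
tcp_pos: [0.5325, -0.3236, 0.021]
tool_rot: [0.676, 0.737, -0.0, -0.001]
force: [-0.1, 0.9, -1.2]
finger_gap: 0.211
gripper_force: 59.1
```

Call:
{"op": "apply_moves", "data": {
  "claw": [-1,-1,-1,-1,-1],
  "travel": [
    [0,0,0],
    [0,0,0],
    [0,0,0],
    [0,0,0],
    [0,0,0]
  ],
  "turn": [
    [0,0,0],
    [0,0,0],
    [0,0,0],
    [0,0,0],
    [0,0,0]
  ]
}}

```text
t: 7.47
tcp_pos: [0.5329, -0.3239, 0.0218]
tool_rot: [0.676, 0.737, 0.0, 0.0]
force: [0.5, 0.1, -1.0]
finger_gap: 0.211
gripper_force: 59.1
```

```bash
python3 -c "
from h import *
from station import manip
go((.5328,-.324,.0206),a=95.2);print(manip.sense()['force'])"
```

```text
t 7.47 tcp [ 0.5329 -0.3239  0.0218] yaw 94.97 tilt [ 0.0002 -0.0001] gap 0.211 q [-0.73  0.76  1.56  0.    0.82 -0.81]
(0.5328, -0.324, 0.0206) travel [-0.0001 -0.0001  0.0015]
turn [ 0.      0.     -0.0013]
[ 0.47126772  0.08239755 -0.9784995 ]
```

Call:
{"op": "apply_moves", "data": {
  "claw": [-1,-1,0,0,0],
  "travel": [
    [0,0,0.0014],
    [0,0,0.0014],
    [0,0,0.0014],
    [0,0,0.0014],
    [0,0,0.0014]
  ],
  "turn": [
    [0,0,0],
    [0,0,0],
    [0,0,0],
    [0,0,0],
    [0,0,0]
  ]
}}

```text
t: 7.88
tcp_pos: [0.533, -0.324, 0.0208]
tool_rot: [0.676, 0.737, 0.0, 0.0]
force: [0.2, 0.8, -0.2]
finger_gap: 0.5
gripper_force: 0.0
```

Call:
{"op": "apply_moves", "data": {
  "claw": [0,0.1,0.1,0.1,0.1],
  "travel": [
    [0,0,-0.005],
    [0,0,-0.03],
    [0,0,-0.07],
    [0,0,-0.11],
    [0.03,0,-0.13]
  ],
  "turn": [
    [0,0,0],
    [0,0,0],
    [0,0,0],
    [0,0,0],
    [0,0,0]
  ]
}}

```text
t: 8.3
tcp_pos: [0.5339, -0.3058, 0.1291]
tool_rot: [0.677, 0.736, -0.0, 0.006]
force: [1.1, 0.0, 0.5]
finger_gap: 0.555
gripper_force: 0.0
```

```bash
python3 -c "
from h import *
from station import manip
for i in range(12): d=manip.snapshot('wrist')
go((.4725,.1845,.1296),a=95)
np.savez('w5.npz',**d);cv2.imwrite('pics/w5.png',d['pixels'][...,::-1])"
```

```text
t 8.90 tcp [ 0.5304 -0.3001  0.1237] yaw 94.94 tilt [-0.0011  0.0008] gap 0.551 q [-0.7   0.6   1.54 -0.    1.   -0.78]
(0.4725, 0.1845, 0.1296) travel [ 0.6098 -0.02   -0.0068]
turn [-0.0003 -0.0003 -0.0003]
```

View pics/w5.png

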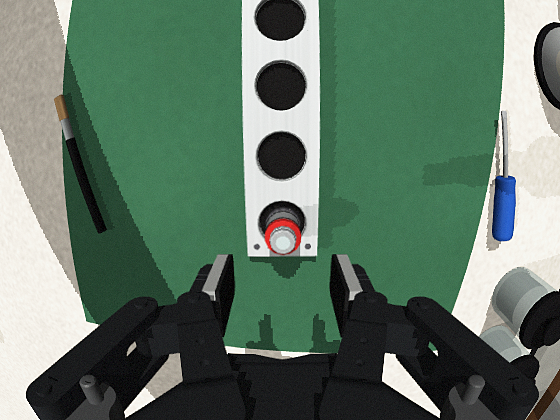

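Red stands upright in its well with its nose at (283,241). The free wells are at (281,155), (281,86) and (281,17). I measure these and move to green.

```bash
python3 -c "
from h import *
d=load('w5.npz')
print('nose',fish(d,283,241.5,.060))
for n,u,v in (('g',281,155.5),('b',281,86),('y',280.5,17)): print(n,fish(d,u,v,.016),W[n])"
```

```text
nose [ 0.5338 -0.3246  0.06  ]
g [ 0.5267 -0.2629  0.016 ] (0.5262, -0.2607)
b [ 0.5214 -0.2028  0.016 ] (0.5203, -0.1993)
y [ 0.5155 -0.1408  0.016 ] (0.5145, -0.138)
```

Call:
{"op": "apply_moves", "data": {
  "claw": [0.1,0.1,0.1,0.1,0.1],
  "travel": [
    [0.05,-0.002,0],
    [0.1,-0.003,0],
    [0.15,-0.005,0],
    [0.2,-0.006,0],
    [0.25,-0.008,0]
  ],
  "turn": [
    [0,0,0],
    [0,0,0],
    [0,0,0],
    [0,0,0],
    [0,0,0]
  ]
}}

```text
t: 9.32
tcp_pos: [0.5067, -0.1, 0.1244]
tool_rot: [0.676, 0.737, 0.0, -0.0]
force: [0.3, 1.0, 0.1]
finger_gap: 0.55
gripper_force: 0.0
```

Call:
{"op": "apply_moves", "data": {
  "claw": [0.1,0.1,0.1,0.1,0.1],
  "travel": [
    [0.05,-0.002,0],
    [0.1,-0.003,0],
    [0.15,-0.005,0],
    [0.2,-0.006,0],
    [0.25,-0.008,0]
  ],
  "turn": [
    [0,0,0],
    [0,0,0],
    [0,0,0],
    [0,0,0],
    [0,0,0]
  ]
}}

```text
t: 9.73
tcp_pos: [0.4832, 0.0991, 0.1245]
tool_rot: [0.676, 0.737, 0.0, 0.0]
force: [0.9, 0.2, 0.1]
finger_gap: 0.553
gripper_force: 0.0
```

Call:
{"op": "apply_moves", "data": {
  "claw": [0.1,0.1,0.1,0.1,0.1],
  "travel": [
    [0.05,-0.002,0],
    [0.09,-0.003,0],
    [0.1,-0.003,0],
    [0.1,-0.003,0],
    [0.1,-0.003,0]
  ],
  "turn": [
    [0,0,0],
    [0,0,0],
    [0,0,0],
    [0,0,0],
    [0,0,0]
  ]
}}

```text
t: 10.15
tcp_pos: [0.4742, 0.1767, 0.1244]
tool_rot: [0.675, 0.738, -0.0, 0.0]
force: [-0.5, -1.3, 0.4]
finger_gap: 0.549
gripper_force: 0.0
```

```bash
python3 -c "
from h import *
from station import manip
for i in range(10): d=manip.snapshot('wrist')
go((.4725,.1845,.0206),a=95)
np.savez('w6.npz',**d);cv2.imwrite('pics/w6.png',d['pixels'][...,::-1])"
```

```text
t 10.65 tcp [0.4742 0.1764 0.1246] yaw 94.91 tilt [-0. -0.] gap 0.543 q [ 0.13  0.48  1.8  -0.    0.86  0.05]
(0.4725, 0.1845, 0.0206) travel [ 0.0103 -0.0013  0.13  ]
turn [-0.      0.     -0.0005]
```

View pics/w6.png

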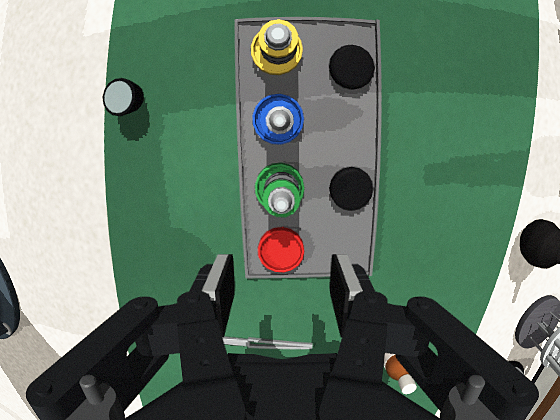

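The wrist view shows noses at green (283,200), blue (280,120) and yellow (277,36), with the red cup empty.

```bash
python3 -c "
from h import *
d=load('w6.npz')
for n,u,v,h in (('g',283,200,.066),('b',279.5,120,.07),('y',277.5,36,.063)): print(n,fish(d,u,v,h),OBJ[n])"
```

```text
g [0.4747 0.1867 0.066 ] (0.473, 0.186)
b [0.4671 0.245  0.07  ] (0.4665, 0.247)
y [0.4603 0.3064 0.063 ] (0.46, 0.311)
```

Call:
{"op": "apply_moves", "data": {
  "claw": [0.1,0.1,0.1,0.1,0.1],
  "travel": [
    [0.0108,0,0.03],
    [0.0108,0,0.07],
    [0.0108,0,0.11],
    [0.0108,0,0.125],
    [0.0108,0,0.13]
  ],
  "turn": [
    [0,0,0],
    [0,0,0],
    [0,0,0],
    [0,0,0],
    [0,0,0]
  ]
}}

```text
t: 11.07
tcp_pos: [0.4715, 0.1851, 0.0182]
tool_rot: [0.676, 0.737, -0.002, -0.002]
force: [0.3, -0.1, -0.2]
finger_gap: 0.552
gripper_force: 0.0
```

Call:
{"op": "apply_moves", "data": {
  "claw": [0.1,0.1,0.1,0.1,0.1],
  "travel": [
    [0,0,0],
    [0,0,0],
    [0,0,0],
    [0,0,0],
    [0,0,0]
  ],
  "turn": [
    [0,0,0],
    [0,0,0],
    [0,0,0],
    [0,0,0],
    [0,0,0]
  ]
}}

```text
t: 11.48
tcp_pos: [0.4741, 0.1857, 0.0217]
tool_rot: [0.676, 0.737, 0.001, 0.001]
force: [-0.2, 0.6, -0.1]
finger_gap: 0.551
gripper_force: 0.0
```

Call:
{"op": "apply_moves", "data": {
  "claw": [-1,-1,-1,-1,-1],
  "travel": [
    [0,0,0],
    [0,0,0],
    [0,0,0],
    [0,0,0],
    [0,0,0]
  ],
  "turn": [
    [0,0,0],
    [0,0,0],
    [0,0,0],
    [0,0,0],
    [0,0,0]
  ]
}}

```text
t: 11.9
tcp_pos: [0.4735, 0.1856, 0.0213]
tool_rot: [0.676, 0.737, 0.0, 0.0]
force: [-1.2, 0.1, 6.0]
finger_gap: 0.185
gripper_force: 58.5
```

```bash
python3 -c "
from h import *
from station import manip
d=manip.snapshot('wrist')
go((.4735,.185,.0206),(.5266,-.262,.13),a=95)"
```

```text
t 11.95 tcp [0.4735 0.1856 0.0213] yaw 94.97 tilt [0.0006 0.0001] gap 0.185 q [0.15 0.67 1.86 0.   0.61 0.07]
(0.4735, 0.185, 0.0206) travel [-0.0007 -0.      0.0008]
(0.5266, -0.262, 0.13) travel [-0.5631  0.0178 -0.1359]
turn [ 0.0002 -0.     -0.0002]
```

Call:
{"op": "apply_moves", "data": {
  "claw": [-1,-1,-1],
  "travel": [
    [0,0,0],
    [0,0,-0.005],
    [0,0,-0.01]
  ],
  "turn": [
    [0,0,0],
    [0,0,0],
    [0,0,0]
  ]
}}

```text
t: 12.2
tcp_pos: [0.473, 0.1855, 0.0287]
tool_rot: [0.676, 0.737, -0.0, -0.0]
force: [0.3, 1.1, -0.6]
finger_gap: 0.182
gripper_force: 58.6
```

```bash
python3 -c "
from h import *
from station import manip
d=manip.snapshot('wrist')
go((.5266,-.262,.13),a=95)
cv2.imwrite('pics/w7.png',d['pixels'][...,::-1])"
```

```text
t 12.25 tcp [0.4736 0.1856 0.0294] yaw 94.97 tilt [0.0007 0.0001] gap 0.183 q [0.15 0.65 1.86 0.   0.63 0.07]
(0.5266, -0.262, 0.13) travel [-0.5631  0.0176 -0.1258]
turn [ 0.0002 -0.     -0.0002]
```

View pics/w7.png

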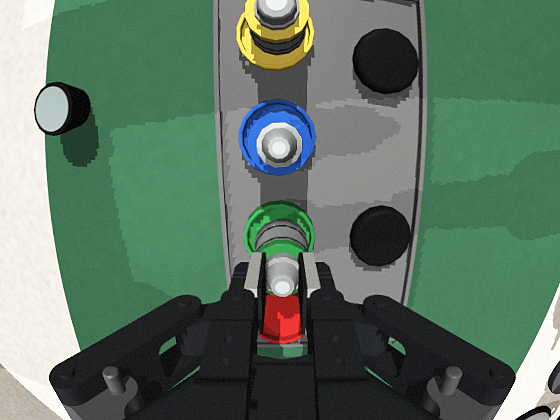

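Green is lifted slightly and gripped, nose (284,288). Next I compute its offset from the TCP.

```bash
python3 -c "
from h import *
from station import manip
d=manip.snapshot('wrist');np.savez('w7.npz',**d);go()
print(fish(d,284,288,.0294-.0127+.058))
print('b',fish(d,278.5,149,.07))
d=load('w7.npz');P=d['depth'];print(P[288,284])
c=cv2.resize(d['pixels'][190:350,210:360,::-1],None,fx=3.6,fy=3.6,interpolation=cv2.INTER_CUBIC);cv2.imwrite('pics/w7c.png',c)"
```

```text
t 12.30 tcp [0.4737 0.1856 0.0291] yaw 94.97 tilt [0.001  0.0002] gap 0.185 q [0.15 0.65 1.86 0.   0.63 0.07]
[0.4752 0.183  0.0747]
b [0.4674 0.2442 0.07  ]
0.14564995
```

View pics/w7c.png

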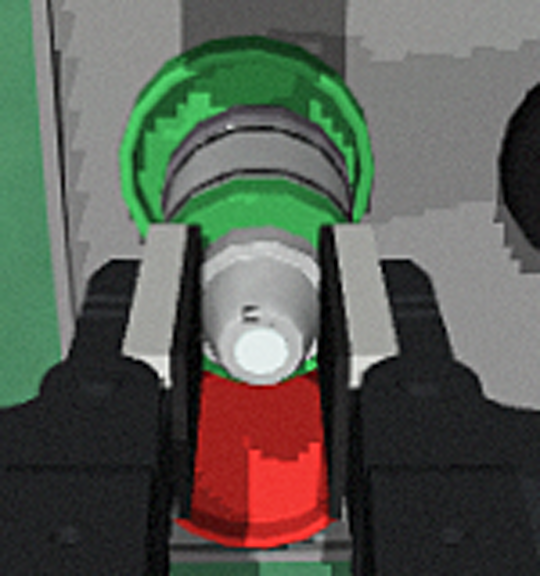

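Green is held upright between the pads, about 2 mm toward the robot's right along the row. I carry it.

Call:
{"op": "apply_moves", "data": {
  "claw": [-1,-1,-1,-1,-1],
  "travel": [
    [0,0,-0.04],
    [0,0,-0.085],
    [-0.03,0,-0.12],
    [-0.07,0.002,-0.126],
    [-0.12,0.004,-0.126]
  ],
  "turn": [
    [0,0,0],
    [0,0,0],
    [0,0,0],
    [0,0,0],
    [0,0,0]
  ]
}}

```text
t: 12.72
tcp_pos: [0.4865, 0.0906, 0.1319]
tool_rot: [0.674, 0.738, 0.002, 0.002]
force: [1.9, 0.4, -2.1]
finger_gap: 0.185
gripper_force: 58.9
```

Call:
{"op": "apply_moves", "data": {
  "claw": [-1,-1,-1,-1,-1],
  "travel": [
    [-0.05,0.002,0],
    [-0.1,0.003,0],
    [-0.15,0.005,0],
    [-0.2,0.006,0],
    [-0.24,0.008,0]
  ],
  "turn": [
    [0,0,0],
    [0,0,0],
    [0,0,0],
    [0,0,0],
    [0,0,0]
  ]
}}

```text
t: 13.13
tcp_pos: [0.5077, -0.1035, 0.1293]
tool_rot: [0.676, 0.737, -0.0, 0.0]
force: [0.3, 0.8, -1.4]
finger_gap: 0.18
gripper_force: 58.9
```

Call:
{"op": "apply_moves", "data": {
  "claw": [-1,-1,-1,-1,-1],
  "travel": [
    [-0.05,0.002,0],
    [-0.1,0.003,0],
    [-0.15,0.005,0],
    [-0.185,0.006,0],
    [-0.201,0.006,0]
  ],
  "turn": [
    [0,0,0],
    [0,0,0],
    [0,0,0],
    [0,0,0],
    [0,0,0]
  ]
}}

```text
t: 13.55
tcp_pos: [0.5272, -0.2653, 0.1293]
tool_rot: [0.677, 0.736, -0.0, 0.002]
force: [-0.0, -0.3, -2.0]
finger_gap: 0.186
gripper_force: 58.9
```

Call:
{"op": "apply_moves", "data": {
  "claw": [-1,-1,-1,-1,-1],
  "travel": [
    [0,0,0.01],
    [0,0,0.04],
    [0,0,0.075],
    [0,0,0.09],
    [0,0,0.09]
  ],
  "turn": [
    [0,0,0],
    [0,0,0],
    [0,0,0],
    [0,0,0],
    [0,0,0]
  ]
}}

```text
t: 13.97
tcp_pos: [0.5234, -0.2564, 0.0538]
tool_rot: [0.675, 0.738, -0.0, -0.005]
force: [-0.1, 0.2, -2.4]
finger_gap: 0.183
gripper_force: 58.9
```

```bash
python3 -c "
from h import *
from station import manip
for i in range(14): d=manip.snapshot('wrist')
go((.5266,-.261,.0213),a=95)"
```

```text
t 14.67 tcp [ 0.5265 -0.2605  0.0576] yaw 94.96 tilt [ 0.0002 -0.0002] gap 0.182 q [-0.65  0.67  1.64 -0.    0.83 -0.74]
(0.5266, -0.261, 0.0213) travel [-0.0007  0.      0.0453]
turn [ 0.0001  0.0001 -0.0002]
```

Call:
{"op": "apply_moves", "data": {
  "claw": [-1,-1,-1,-1,-1],
  "travel": [
    [-0.001,0,0.01],
    [-0.001,0,0.023],
    [-0.001,0,0.035],
    [-0.001,0,0.042],
    [-0.001,0,0.0448]
  ],
  "turn": [
    [0,0,0],
    [0,0,0],
    [0,0,0],
    [0,0,0],
    [0,0,0]
  ]
}}

```text
t: 15.08
tcp_pos: [0.5257, -0.2608, 0.0211]
tool_rot: [0.676, 0.737, -0.0, -0.001]
force: [-4.6, 2.2, 20.7]
finger_gap: 0.182
gripper_force: 61.8
```

Call:
{"op": "apply_moves", "data": {
  "claw": [-1,-1,-1,-1,-1],
  "travel": [
    [0,0,0],
    [0,0,0],
    [0,0,0],
    [0,0,0],
    [0,0,0]
  ],
  "turn": [
    [0,0,0],
    [0,0,0],
    [0,0,0],
    [0,0,0],
    [0,0,0]
  ]
}}

```text
t: 15.5
tcp_pos: [0.5259, -0.2609, 0.0214]
tool_rot: [0.676, 0.737, -0.0, -0.001]
force: [-2.6, 0.1, 5.1]
finger_gap: 0.184
gripper_force: 59.8
```

```bash
python3 -c "
from h import *
from station import manip
go((.5266,-.261,.0213),a=95);print(manip.sense()['force'])"
```

```text
t 15.50 tcp [ 0.5259 -0.2609  0.0214] yaw 94.97 tilt [-0.0014  0.0007] gap 0.184 q [-0.65  0.73  1.66 -0.    0.76 -0.74]
(0.5266, -0.261, 0.0213) travel [-0.0002  0.0009  0.0002]
turn [-0.0004 -0.0003 -0.0001]
[-2.62037355  0.05309321  5.05046441]
```

It is resting on the well floor (5 N at the expected height). I release and return for blue.

Call:
{"op": "apply_moves", "data": {
  "claw": [0,0,0,0,0],
  "travel": [
    [0,0,0],
    [0,0,0],
    [0,0,0],
    [0,0,-0.005],
    [0,0,-0.03]
  ],
  "turn": [
    [0,0,0],
    [0,0,0],
    [0,0,0],
    [0,0,0],
    [0,0,0]
  ]
}}

```text
t: 15.92
tcp_pos: [0.5247, -0.2598, 0.0431]
tool_rot: [0.676, 0.737, -0.0, -0.003]
force: [-0.4, -0.5, -0.5]
finger_gap: 0.5
gripper_force: 0.0
```

Call:
{"op": "apply_moves", "data": {
  "claw": [0.1,0.1,0.1,0.1,0.1],
  "travel": [
    [0,0,-0.03],
    [0,0,-0.07],
    [0,0,-0.1],
    [0.03,0,-0.105],
    [0.08,0,-0.105]
  ],
  "turn": [
    [0,0,0],
    [0,0,0],
    [0,0,0],
    [0,0,0],
    [0,0,0]
  ]
}}

```text
t: 16.33
tcp_pos: [0.5247, -0.202, 0.1327]
tool_rot: [0.677, 0.736, 0.001, 0.006]
force: [0.2, 0.1, 0.4]
finger_gap: 0.549
gripper_force: 0.0
```

```bash
python3 -c "
from h import *
from station import manip
d=manip.snapshot('top');np.savez('t8.npz',**d);c=cv2.resize(d['pixels'][160:230,310:460,::-1],None,fx=5,fy=5,interpolation=cv2.INTER_CUBIC);cv2.imwrite('pics/t8.png',c)
for i in range(12): d=manip.snapshot('top')
go((.467,.245,.13),a=95)"
```

```text
t 16.98 tcp [ 0.521  -0.1979  0.1293] yaw 94.92 tilt [-0.0002  0.0001] gap 0.55 q [-0.56  0.53  1.67 -0.    0.94 -0.65]
(0.467, 0.245, 0.13) travel [ 0.5574 -0.0198 -0.0008]
turn [-0.     -0.     -0.0004]
```

View pics/t8.png

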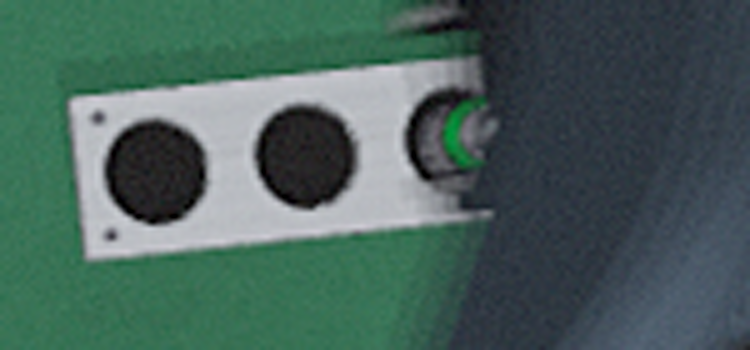

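Green is standing in the third well, its shoulder ring at about (470,130) in the crop. That uses up my picture views, so from here I check numerically. Next is blue.

Call:
{"op": "apply_moves", "data": {
  "claw": [0.1,0.1,0.1,0.1,0.1],
  "travel": [
    [0.05,-0.002,0],
    [0.1,-0.003,0],
    [0.15,-0.005,0],
    [0.2,-0.007,0],
    [0.25,-0.009,0]
  ],
  "turn": [
    [0,0,0],
    [0,0,0],
    [0,0,0],
    [0,0,0],
    [0,0,0]
  ]
}}

```text
t: 17.4
tcp_pos: [0.4962, 0.0025, 0.1295]
tool_rot: [0.676, 0.737, 0.0, 0.0]
force: [-0.4, 0.7, -0.0]
finger_gap: 0.551
gripper_force: 0.0
```

Call:
{"op": "apply_moves", "data": {
  "claw": [0.1,0.1,0.1,0.1,0.1],
  "travel": [
    [0.05,-0.002,0],
    [0.1,-0.003,0],
    [0.15,-0.005,0],
    [0.2,-0.007,0],
    [0.24,-0.008,0]
  ],
  "turn": [
    [0,0,0],
    [0,0,0],
    [0,0,0],
    [0,0,0],
    [0,0,0]
  ]
}}

```text
t: 17.82
tcp_pos: [0.4728, 0.1944, 0.1296]
tool_rot: [0.676, 0.737, 0.0, -0.0]
force: [0.4, -0.3, 0.2]
finger_gap: 0.547
gripper_force: 0.0
```

Call:
{"op": "apply_moves", "data": {
  "claw": [0.1,0.1,0.1,0.1,0.1],
  "travel": [
    [0.04,-0.002,0],
    [0.0665,-0.003,0],
    [0.0665,-0.003,0],
    [0.0665,-0.003,0],
    [0.0665,-0.003,0]
  ],
  "turn": [
    [0,0,0],
    [0,0,0],
    [0,0,0],
    [0,0,0],
    [0,0,0]
  ]
}}

```text
t: 18.23
tcp_pos: [0.4665, 0.2442, 0.1294]
tool_rot: [0.676, 0.737, -0.0, 0.0]
force: [-0.9, 0.3, 0.5]
finger_gap: 0.551
gripper_force: 0.0
```

```bash
cat >> h.py <<'E'
def wcloud(d):
    K=d["intrinsics"];v,u=np.mgrid[:420,:560];x=(u-K[0,2]);y=(v-K[1,2]);r=np.hypot(x,y)+1e-9;s=np.tan(r/K[0,0])/r
    z=d["depth"];C=np.stack([x*s*z,y*s*z,z],-1);return (C-d["t"])@d["R"]
def near(P,xy,lo,hi,rad=.022):
    Q=P.reshape(-1,3);m=(np.hypot(Q[:,0]-xy[0],Q[:,1]-xy[1])<rad)&(Q[:,2]>lo)&(Q[:,2]<hi);return Q[m]
E
python3 -c "
from h import *
from station import manip
for i in range(12): d=manip.snapshot('wrist')
np.savez('w9.npz',**d)
go((.467,.2445,.0208),a=95)
P=wcloud(d)
for n,c,h in(('b',(.467,.245),.07),('y',(.46,.308),.063)):
  q=near(P,c,.057,.08);print(n,len(q),q.mean(0),np.ptp(q,0),q[:,2].max())
"
```

```text
t 18.83 tcp [0.4666 0.2446 0.1296] yaw 94.95 tilt [-0. -0.] gap 0.549 q [0.27 0.5  1.75 0.   0.9  0.18]
(0.467, 0.2445, 0.0208) travel [-0.0002  0.0005  0.1359]
turn [-0.     -0.     -0.0003]
b 459 [0.4666637  0.24681912 0.06366976] [0.01998321 0.02007507 0.01512049] 0.07212148437507297
y 425 [0.46020458 0.30871937 0.06281049] [0.01647676 0.01701324 0.00875899] 0.06587113264471764
```

Call:
{"op": "apply_moves", "data": {
  "claw": [0.1,0.1,0.1,0.1,0.1],
  "travel": [
    [0.001,0,0.03],
    [0.001,0,0.07],
    [0.001,0,0.11],
    [0.001,0,0.13],
    [0.001,0,0.1355]
  ],
  "turn": [
    [0,0,0],
    [0,0,0],
    [0,0,0],
    [0,0,0],
    [0,0,0]
  ]
}}

```text
t: 19.25
tcp_pos: [0.4643, 0.2449, 0.0183]
tool_rot: [0.676, 0.737, -0.003, -0.002]
force: [0.8, 0.2, -0.1]
finger_gap: 0.551
gripper_force: 0.0
```

Call:
{"op": "apply_moves", "data": {
  "claw": [0.1,0.1,0.1,0.1,0.1],
  "travel": [
    [0,0,0],
    [0,0,0],
    [0,0,0],
    [0,0,0],
    [0,0,0]
  ],
  "turn": [
    [0,0,0],
    [0,0,0],
    [0,0,0],
    [0,0,0],
    [0,0,0]
  ]
}}

```text
t: 19.67
tcp_pos: [0.4674, 0.2458, 0.0224]
tool_rot: [0.676, 0.737, 0.001, 0.001]
force: [0.3, 0.4, 0.4]
finger_gap: 0.55
gripper_force: 0.0
```

Call:
{"op": "apply_moves", "data": {
  "claw": [-1,-1,-1,-1,-1],
  "travel": [
    [0,0,0],
    [0,0,0],
    [0,0,0],
    [0,0,0],
    [0,0,0]
  ],
  "turn": [
    [0,0,0],
    [0,0,0],
    [0,0,0],
    [0,0,0],
    [0,0,0]
  ]
}}

```text
t: 20.08
tcp_pos: [0.4667, 0.2456, 0.022]
tool_rot: [0.676, 0.737, 0.0, 0.0]
force: [0.0, -0.4, 5.3]
finger_gap: 0.193
gripper_force: 58.5
```

Call:
{"op": "apply_moves", "data": {
  "claw": [-1,-1,-1],
  "travel": [
    [0,0,0],
    [0,0,-0.005],
    [0,0,-0.01]
  ],
  "turn": [
    [0,0,0],
    [0,0,0],
    [0,0,0]
  ]
}}

```text
t: 20.33
tcp_pos: [0.4661, 0.2454, 0.0292]
tool_rot: [0.676, 0.737, -0.0, -0.0]
force: [0.4, -0.2, -2.2]
finger_gap: 0.194
gripper_force: 58.6
```

```bash
python3 -c "
from h import *
from station import manip
d=manip.snapshot('wrist');np.savez('w10.npz',**d)
go((.521,-.2015,.13),a=95)
P=wcloud(d);q=near(P,(.467,.2455),.066,.09);print(len(q),q.mean(0),np.ptp(q,0),q[:,2].max())
"
```

```text
t 20.38 tcp [0.4666 0.2456 0.0299] yaw 94.97 tilt [0.0005 0.0002] gap 0.192 q [0.27 0.67 1.81 0.   0.66 0.19]
(0.521, -0.2015, 0.13) travel [-0.5627  0.0194 -0.1252]
turn [ 0.0002 -0.     -0.0002]
2545 [0.46651478 0.2510199  0.0771554 ] [0.04211888 0.02429892 0.02398661] 0.08999448492866749
```

Call:
{"op": "apply_moves", "data": {
  "claw": [-1,-1,-1,-1,-1],
  "travel": [
    [0,0,-0.04],
    [0,0,-0.085],
    [-0.03,0,-0.12],
    [-0.07,0.002,-0.125],
    [-0.12,0.004,-0.125]
  ],
  "turn": [
    [0,0,0],
    [0,0,0],
    [0,0,0],
    [0,0,0],
    [0,0,0]
  ]
}}

```text
t: 20.8
tcp_pos: [0.4797, 0.1509, 0.1317]
tool_rot: [0.674, 0.738, 0.003, 0.002]
force: [1.0, 0.2, -2.4]
finger_gap: 0.19
gripper_force: 59.1
```

Call:
{"op": "apply_moves", "data": {
  "claw": [-1,-1,-1,-1,-1],
  "travel": [
    [-0.05,0.002,0],
    [-0.1,0.004,0],
    [-0.15,0.006,0],
    [-0.2,0.007,0],
    [-0.24,0.009,0]
  ],
  "turn": [
    [0,0,0],
    [0,0,0],
    [0,0,0],
    [0,0,0],
    [0,0,0]
  ]
}}

```text
t: 21.22
tcp_pos: [0.5017, -0.0432, 0.1292]
tool_rot: [0.676, 0.737, -0.0, 0.0]
force: [0.6, 0.2, -1.6]
finger_gap: 0.193
gripper_force: 59.1
```

Call:
{"op": "apply_moves", "data": {
  "claw": [-1,-1,-1,-1,-1],
  "travel": [
    [-0.05,0.002,0],
    [-0.1,0.003,0],
    [-0.15,0.005,0],
    [-0.185,0.006,0],
    [-0.202,0.007,0]
  ],
  "turn": [
    [0,0,0],
    [0,0,0],
    [0,0,0],
    [0,0,0],
    [0,0,0]
  ]
}}

```text
t: 21.63
tcp_pos: [0.5221, -0.2056, 0.1292]
tool_rot: [0.677, 0.736, -0.0, 0.001]
force: [0.6, -0.0, -1.4]
finger_gap: 0.191
gripper_force: 59.1
```

Call:
{"op": "apply_moves", "data": {
  "claw": [-1,-1,-1,-1,-1],
  "travel": [
    [0,0,0.01],
    [0,0,0.04],
    [0,0,0.075],
    [0,0,0.09],
    [0,0,0.09]
  ],
  "turn": [
    [0,0,0],
    [0,0,0],
    [0,0,0],
    [0,0,0],
    [0,0,0]
  ]
}}

```text
t: 22.05
tcp_pos: [0.5179, -0.1971, 0.0536]
tool_rot: [0.675, 0.737, -0.001, -0.005]
force: [-0.6, 0.5, -2.0]
finger_gap: 0.194
gripper_force: 59.1
```

```bash
python3 -c "
from h import *
from station import manip
for i in range(14): d=manip.snapshot('wrist')
go((.521,-.2013,.0216),a=95);s=manip.sense();print(s['tcp_pos'])
P=wcloud(d);z=s['tcp_pos'][2];c=s['tcp_pos'];q=near(P,c,z+.043,z+.053,.007);print('nose',len(q),q.mean(0),np.ptp(q,0))
"
```

```text
t 22.75 tcp [ 0.5214 -0.2011  0.0573] yaw 94.95 tilt [ 0.0003 -0.0001] gap 0.195 q [-0.57  0.65  1.72  0.    0.78 -0.65]
(0.521, -0.2013, 0.0216) travel [-0.0002 -0.0005  0.0447]
turn [ 0.0001  0.0001 -0.0003]
[ 0.52138774 -0.20109715  0.05734127]
nose 541 [ 0.52184079 -0.20001037  0.10424755] [0.0120522  0.01198212 0.00672035]
```

Call:
{"op": "apply_moves", "data": {
  "claw": [-1,-1,-1,-1,-1],
  "travel": [
    [-0.001,-0.0005,0.01],
    [-0.001,-0.0005,0.023],
    [-0.001,-0.0005,0.035],
    [-0.001,-0.0005,0.041],
    [-0.001,-0.0005,0.0442]
  ],
  "turn": [
    [0,0,0],
    [0,0,0],
    [0,0,0],
    [0,0,0],
    [0,0,0]
  ]
}}

```text
t: 23.17
tcp_pos: [0.5202, -0.2015, 0.0218]
tool_rot: [0.676, 0.737, -0.0, -0.001]
force: [-6.1, 2.3, 27.3]
finger_gap: 0.189
gripper_force: 62.8
```

Call:
{"op": "apply_moves", "data": {
  "claw": [-1,-1,-1,-1,-1],
  "travel": [
    [0,0,0],
    [0,0,0],
    [0,0,0],
    [0,0,0],
    [0,0,0]
  ],
  "turn": [
    [0,0,0],
    [0,0,0],
    [0,0,0],
    [0,0,0],
    [0,0,0]
  ]
}}

```text
t: 23.58
tcp_pos: [0.5202, -0.2014, 0.022]
tool_rot: [0.676, 0.737, -0.0, -0.001]
force: [-2.3, 0.3, 6.8]
finger_gap: 0.193
gripper_force: 60.3
```

Blue is on the floor. I release and go back for yellow.

Call:
{"op": "apply_moves", "data": {
  "claw": [0,0,0,0,0],
  "travel": [
    [0,0,0],
    [0,0,0],
    [0,0,0],
    [0,0,-0.005],
    [0,0,-0.03]
  ],
  "turn": [
    [0,0,0],
    [0,0,0],
    [0,0,0],
    [0,0,0],
    [0,0,0]
  ]
}}

```text
t: 24.0
tcp_pos: [0.519, -0.2006, 0.0435]
tool_rot: [0.676, 0.737, -0.001, -0.003]
force: [-0.3, 0.7, -0.0]
finger_gap: 0.498
gripper_force: 0.0
```

Call:
{"op": "apply_moves", "data": {
  "claw": [0.1,0.1,0.1,0.1,0.1],
  "travel": [
    [0,0,-0.03],
    [0,0,-0.07],
    [0,0,-0.1],
    [0.03,0,-0.105],
    [0.08,0,-0.105]
  ],
  "turn": [
    [0,0,0],
    [0,0,0],
    [0,0,0],
    [0,0,0],
    [0,0,0]
  ]
}}

```text
t: 24.42
tcp_pos: [0.5192, -0.1421, 0.1327]
tool_rot: [0.678, 0.735, 0.001, 0.005]
force: [1.3, 1.2, 0.0]
finger_gap: 0.553
gripper_force: 0.0
```

```bash
python3 -c "
from h import *
from station import manip
for i in range(13): manip.snapshot('top')
go((.460,.3085,.13),a=95)"
```

```text
t 25.07 tcp [ 0.5155 -0.1386  0.1296] yaw 94.91 tilt [-0.0002  0.0001] gap 0.55 q [-0.47  0.5   1.73  0.    0.91 -0.56]
(0.46, 0.3085, 0.13) travel [ 5.628e-01 -2.120e-02 -4.000e-04]
turn [-0.0001 -0.     -0.0005]
```

Call:
{"op": "apply_moves", "data": {
  "claw": [0.1,0.1,0.1,0.1,0.1],
  "travel": [
    [0.05,-0.002,0],
    [0.1,-0.004,0],
    [0.15,-0.006,0],
    [0.2,-0.008,0],
    [0.25,-0.009,0]
  ],
  "turn": [
    [0,0,0],
    [0,0,0],
    [0,0,0],
    [0,0,0],
    [0,0,0]
  ]
}}

```text
t: 25.48
tcp_pos: [0.4905, 0.0619, 0.1297]
tool_rot: [0.676, 0.737, -0.0, -0.0]
force: [0.9, 0.3, 0.2]
finger_gap: 0.55
gripper_force: 0.0
```

Call:
{"op": "apply_moves", "data": {
  "claw": [0.1,0.1,0.1,0.1,0.1],
  "travel": [
    [0.05,-0.002,0],
    [0.1,-0.004,0],
    [0.15,-0.006,0],
    [0.2,-0.007,0],
    [0.24,-0.009,0]
  ],
  "turn": [
    [0,0,0],
    [0,0,0],
    [0,0,0],
    [0,0,0],
    [0,0,0]
  ]
}}

```text
t: 25.9
tcp_pos: [0.4668, 0.2538, 0.1299]
tool_rot: [0.676, 0.737, 0.0, -0.0]
force: [0.3, -0.2, 0.8]
finger_gap: 0.551
gripper_force: 0.0
```

Call:
{"op": "apply_moves", "data": {
  "claw": [0.1,0.1,0.1,0.1,0.1],
  "travel": [
    [0.04,-0.002,0],
    [0.0725,-0.003,0],
    [0.0725,-0.003,0],
    [0.0725,-0.003,0],
    [0.0725,-0.003,0]
  ],
  "turn": [
    [0,0,0],
    [0,0,0],
    [0,0,0],
    [0,0,0],
    [0,0,0]
  ]
}}

```text
t: 26.32
tcp_pos: [0.4596, 0.3082, 0.1296]
tool_rot: [0.676, 0.737, -0.0, 0.0]
force: [-0.8, -0.3, -0.1]
finger_gap: 0.55
gripper_force: 0.0
```

```bash
python3 -c "
from h import *
from station import manip
for i in range(12): d=manip.snapshot('wrist')
go((.460,.308,.0213),a=95)
P=wcloud(d);q=near(P,(.46,.308),.057,.08);print(len(q),q.mean(0),np.ptp(q,0))
t=manip.snapshot('top');np.savez('t11.npz',**t);P=cloud(t)
for n in 'rgb':
  q=near(P,W[n],.054,.09);s=near(P,W[n],.042,.053);print(n,len(q),q.mean(0),q[:,2].max(),'sh',len(s),(s.min(0)+s.max(0))/2,np.ptp(s,0))
"
```

```text
t 26.92 tcp [0.4599 0.3087 0.1298] yaw 94.95 tilt [0.0001 0.0001] gap 0.553 q [0.39 0.53 1.68 0.   0.93 0.3 ]
(0.46, 0.308, 0.0213) travel [-8.000e-04  1.000e-04  1.357e-01]
turn [ 0.     -0.     -0.0003]
398 [0.4599893  0.30944239 0.06261051] [0.01675044 0.01699423 0.00812718]
r 95 [ 0.53328042 -0.32151019  0.0578942 ] 0.060698646705132496 sh 99 [ 0.53312966 -0.32223878  0.04783578] [0.02922571 0.02993456 0.0100336 ]
g 76 [ 0.52568251 -0.25846432  0.05970199] 0.06689924761117365 sh 114 [ 0.52563401 -0.25938885  0.04772854] [0.02921769 0.0295424  0.01046123]
b 89 [ 0.52008634 -0.19754569  0.06107859] 0.07066665437572667 sh 104 [ 0.52036181 -0.19863956  0.04697443] [0.02928529 0.02901401 0.0098346 ]
```

The three placed objectives match the wells within about 2 mm and have the right heights. Now yellow.

Call:
{"op": "apply_moves", "data": {
  "claw": [0.1,0.1,0.1,0.1,0.1],
  "travel": [
    [0,0,0.03],
    [0,0,0.07],
    [0,0,0.11],
    [0,0,0.13],
    [0,0,0.1355]
  ],
  "turn": [
    [0,0,0],
    [0,0,0],
    [0,0,0],
    [0,0,0],
    [0,0,0]
  ]
}}

```text
t: 27.38
tcp_pos: [0.4576, 0.3079, 0.0184]
tool_rot: [0.676, 0.737, -0.003, -0.001]
force: [-0.6, 0.2, -0.1]
finger_gap: 0.551
gripper_force: 0.0
```

Call:
{"op": "apply_moves", "data": {
  "claw": [0.1,0.1,0.1,0.1,0.1],
  "travel": [
    [0,0,0],
    [0,0,0],
    [0,0,0],
    [0,0,0],
    [0,0,0]
  ],
  "turn": [
    [0,0,0],
    [0,0,0],
    [0,0,0],
    [0,0,0],
    [0,0,0]
  ]
}}

```text
t: 27.8
tcp_pos: [0.4606, 0.3092, 0.0227]
tool_rot: [0.676, 0.737, 0.001, 0.001]
force: [-0.7, 0.3, -0.9]
finger_gap: 0.548
gripper_force: 0.0
```

Call:
{"op": "apply_moves", "data": {
  "claw": [-1,-1,-1,-1,-1],
  "travel": [
    [0,0,0],
    [0,0,0],
    [0,0,0],
    [0,0,0],
    [0,0,0]
  ],
  "turn": [
    [0,0,0],
    [0,0,0],
    [0,0,0],
    [0,0,0],
    [0,0,0]
  ]
}}

```text
t: 28.22
tcp_pos: [0.46, 0.3089, 0.0222]
tool_rot: [0.676, 0.737, 0.0, 0.0]
force: [-0.6, -0.3, 5.0]
finger_gap: 0.181
gripper_force: 58.5
```

Call:
{"op": "apply_moves", "data": {
  "claw": [-1,-1,-1],
  "travel": [
    [0,0,0],
    [0,0,-0.005],
    [0,0,-0.01]
  ],
  "turn": [
    [0,0,0],
    [0,0,0],
    [0,0,0]
  ]
}}

```text
t: 28.47
tcp_pos: [0.4594, 0.3086, 0.0293]
tool_rot: [0.676, 0.737, -0.0, -0.0]
force: [0.5, 0.8, -1.4]
finger_gap: 0.183
gripper_force: 58.6
```

```bash
python3 -c "
from h import *
go((.5151,-.1395,.13),a=95)
"
```

```text
t 28.47 tcp [0.4594 0.3086 0.0293] yaw 94.97 tilt [-0.0008 -0.0004] gap 0.183 q [ 0.39  0.69  1.74 -0.    0.71  0.3 ]
(0.5151, -0.1395, 0.13) travel [-0.5641  0.0207 -0.1257]
turn [-0.0003  0.0001 -0.0002]
```

Call:
{"op": "apply_moves", "data": {
  "claw": [-1,-1,-1,-1,-1],
  "travel": [
    [0,0,-0.04],
    [0,0,-0.085],
    [-0.03,0,-0.12],
    [-0.07,0.002,-0.125],
    [-0.12,0.004,-0.125]
  ],
  "turn": [
    [0,0,0],
    [0,0,0],
    [0,0,0],
    [0,0,0],
    [0,0,0]
  ]
}}

```text
t: 28.88
tcp_pos: [0.4732, 0.2144, 0.1322]
tool_rot: [0.674, 0.738, 0.003, 0.002]
force: [0.8, -0.2, -2.5]
finger_gap: 0.183
gripper_force: 58.9
```

Call:
{"op": "apply_moves", "data": {
  "claw": [-1,-1,-1,-1,-1],
  "travel": [
    [-0.05,0.002,0],
    [-0.1,0.004,0],
    [-0.15,0.006,0],
    [-0.2,0.007,0],
    [-0.24,0.009,0]
  ],
  "turn": [
    [0,0,0],
    [0,0,0],
    [0,0,0],
    [0,0,0],
    [0,0,0]
  ]
}}

```text
t: 29.3
tcp_pos: [0.4949, 0.0201, 0.1296]
tool_rot: [0.676, 0.737, -0.0, 0.0]
force: [0.9, -0.3, -1.4]
finger_gap: 0.18
gripper_force: 58.9
```

Call:
{"op": "apply_moves", "data": {
  "claw": [-1,-1,-1,-1,-1],
  "travel": [
    [-0.05,0.002,0],
    [-0.1,0.003,0],
    [-0.15,0.005,0],
    [-0.185,0.006,0],
    [-0.204,0.007,0]
  ],
  "turn": [
    [0,0,0],
    [0,0,0],
    [0,0,0],
    [0,0,0],
    [0,0,0]
  ]
}}

```text
t: 29.72
tcp_pos: [0.5155, -0.1433, 0.1296]
tool_rot: [0.677, 0.736, -0.0, 0.001]
force: [1.0, 0.8, -0.6]
finger_gap: 0.18
gripper_force: 58.9
```

Call:
{"op": "apply_moves", "data": {
  "claw": [-1,-1,-1,-1,-1],
  "travel": [
    [0,0,0.01],
    [0,0,0.04],
    [0,0,0.075],
    [0,0,0.09],
    [0,0,0.09]
  ],
  "turn": [
    [0,0,0],
    [0,0,0],
    [0,0,0],
    [0,0,0],
    [0,0,0]
  ]
}}

```text
t: 30.13
tcp_pos: [0.5114, -0.1361, 0.0542]
tool_rot: [0.675, 0.737, -0.001, -0.004]
force: [-0.3, 0.6, -0.8]
finger_gap: 0.181
gripper_force: 58.9
```

```bash
python3 -c "
from h import *
from station import manip
for i in range(14): d=manip.snapshot('wrist')
go((.5151,-.1397,.022),a=95);s=manip.sense()
P=wcloud(d);z=s['tcp_pos'][2];c=s['tcp_pos'];q=near(P,c,z+.036,z+.046,.01);print('nose',len(q),q.mean(0),np.ptp(q,0))
"
```

```text
t 30.83 tcp [ 0.5148 -0.1394  0.0576] yaw 94.96 tilt [ 0.0002 -0.0001] gap 0.181 q [-0.47  0.62  1.78  0.    0.74 -0.56]
(0.5151, -0.1397, 0.022) travel [-0.0004  0.0003  0.0444]
turn [ 0.0001  0.     -0.0002]
nose 1039 [ 0.51516547 -0.13814061  0.09818783] [0.01625199 0.01759648 0.00996916]
```

Call:
{"op": "apply_moves", "data": {
  "claw": [-1,-1,-1,-1,-1],
  "travel": [
    [-0.001,0,0.01],
    [-0.001,0,0.023],
    [-0.001,0,0.035],
    [-0.001,0,0.041],
    [-0.001,0,0.0442]
  ],
  "turn": [
    [0,0,0],
    [0,0,0],
    [0,0,0],
    [0,0,0],
    [0,0,0]
  ]
}}

```text
t: 31.25
tcp_pos: [0.5139, -0.1398, 0.0219]
tool_rot: [0.676, 0.737, -0.001, -0.001]
force: [-5.5, 1.5, 30.4]
finger_gap: 0.184
gripper_force: 62.8
```

Call:
{"op": "apply_moves", "data": {
  "claw": [-1,-1,-1,-1,-1],
  "travel": [
    [0,0,0],
    [0,0,0],
    [0,0,0],
    [0,0,0],
    [0,0,0]
  ],
  "turn": [
    [0,0,0],
    [0,0,0],
    [0,0,0],
    [0,0,0],
    [0,0,0]
  ]
}}

```text
t: 31.67
tcp_pos: [0.5139, -0.1397, 0.0222]
tool_rot: [0.676, 0.737, -0.0, -0.001]
force: [-1.3, -0.3, 7.8]
finger_gap: 0.181
gripper_force: 59.8
```

Call:
{"op": "apply_moves", "data": {
  "claw": [0,0,0,0,0],
  "travel": [
    [0,0,0],
    [0,0,0],
    [0,0,0],
    [0,0,-0.005],
    [0,0,-0.03]
  ],
  "turn": [
    [0,0,0],
    [0,0,0],
    [0,0,0],
    [0,0,0],
    [0,0,0]
  ]
}}

```text
t: 32.08
tcp_pos: [0.5128, -0.1392, 0.0438]
tool_rot: [0.676, 0.737, -0.001, -0.003]
force: [0.1, -0.3, 0.5]
finger_gap: 0.501
gripper_force: 0.0
```

Call:
{"op": "apply_moves", "data": {
  "claw": [0.1,0.1,0.1,0.1,0.1],
  "travel": [
    [0,0,-0.03],
    [0,0,-0.07],
    [0,0,-0.11],
    [0.04,0,-0.13],
    [0.09,0,-0.13]
  ],
  "turn": [
    [0,0,0],
    [0,0,0],
    [0,0,0],
    [0,0,0],
    [0,0,0]
  ]
}}

```text
t: 32.5
tcp_pos: [0.513, -0.0712, 0.1544]
tool_rot: [0.677, 0.736, 0.002, 0.006]
force: [1.1, 0.8, -0.5]
finger_gap: 0.553
gripper_force: 0.0
```

Call:
{"op": "apply_moves", "data": {
  "claw": [0.1,0.1,0.1,0.1,0.1],
  "travel": [
    [0.05,0,0],
    [0.1,0,0],
    [0.15,0,0],
    [0.2,0,0],
    [0.22,0,0]
  ],
  "turn": [
    [0,0,0],
    [0,0,0],
    [0,0,0],
    [0,0,0],
    [0,0,0]
  ]
}}

```text
t: 32.92
tcp_pos: [0.4919, 0.1111, 0.1502]
tool_rot: [0.675, 0.738, 0.0, -0.001]
force: [-0.5, 0.2, -0.1]
finger_gap: 0.547
gripper_force: 0.0
```

```bash
python3 -c "
from h import *
from station import manip
for i in range(12): manip.snapshot('top')
t=manip.snapshot('top');P=cloud(t);go()
for n in 'rgby':
  q=near(P,W[n],.054,.09);s=near(P,W[n],.042,.053);print(n,len(q),q.mean(0),q[:,2].max(),'sh',len(s),(s.min(0)+s.max(0))/2,np.ptp(s,0),W[n])
"
```

```text
t 33.57 tcp [0.4935 0.1063 0.15  ] yaw 94.9 tilt [-0.0001 -0.    ] gap 0.553 q [-0.01  0.44  1.78 -0.    0.92 -0.09]
r 95 [ 0.53308519 -0.32128574  0.05801788] 0.06185366474200288 sh 96 [ 0.53295599 -0.32184202  0.04758607] [0.02887331 0.03039847 0.01061214] (0.5322, -0.3224)
g 76 [ 0.52596524 -0.25765594  0.05974501] 0.0669594599589013 sh 108 [ 0.52565899 -0.25939152  0.04770847] [0.02922666 0.02979291 0.01055546] (0.5262, -0.2607)
b 83 [ 0.52045554 -0.19743572  0.06174061] 0.07039058353866304 sh 104 [ 0.52027715 -0.19824958  0.0476635 ] [0.02908137 0.02943386 0.01057749] (0.5203, -0.1993)
y 73 [ 0.51386419 -0.13683693  0.06009283] 0.06448510614835581 sh 110 [ 0.51378355 -0.13716737  0.04740813] [0.0276295  0.02938661 0.01044987] (0.5145, -0.138)
```

All four stand within about 1.5 mm of their wells' centres, with the correct heights. I hand in.

```bash
python3 -c "
from station import manip
print(manip.sign_off())"
```

```text
the job is handed in; nothing more can be done
None
```

The job is handed in (no verdict was returned): yellow, blue, green and red stand upright in the rack wells in their tray order, each within about 1.5 mm of its well centre by the top camera, and the arm is clear.

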